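# File the pattern board in its leaning pocket

## Robot

A 7-joint arm with a two-finger parallel gripper is mounted at the origin on the work surface. World frame = base frame: x ahead of the robot, y to its left, z up, the work surface at z = 0. Lengths are in m, angles in degrees, forces in N, time in s.
With the tool pointing down it reaches from about 0.35 to 0.9 m from the base axis. Payload 19.9 kg.
Tool frame: the origin (TCP) lies on the mounting face of the last link; the fingertips stand ahead of it and the grasp point (between the pads) lies 180 mm ahead of it (env.finger_overhang is the z of the fingertips in the tool frame, in m); z points along the fingers, y is the line along which they close (so a half turn about z gives the same grasp; the last joint's range is limited). The gripper opens to 94 mm and grips with 3 to 60 N. Pads are 16 mm wide; open, the fingers measure 119 mm over their backs; the gripper's body (75 mm by 177 mm) begins 78 mm behind the grasp point.
Start: joints at [-73.482, 23.915, -0.59, 92.452, 0.269, 63.638, -3.037], TCP at [0.202, 0.591, 0.405] pointing down, gripper open.
Joint ranges: [-161.28, 161.28], [-22.2, 115.67], [-73.04, 71.86], [3.21, 147.25], [-68.34, 248.33], [10.77, 114.83], [-161.83, 161.83]. Speed limits (degrees/s): [108.29, 108.29, 136.94, 136.94, 172.46, 172.46, 172.46].

## Interface

Orientations are given as a 3x3 rotation matrix whose columns are the frame's x, y, z axes.
In Python, from station import env gives the robot as it stands. The module is installed in compiled form; this text tells all that it offers.
- The arm moves only by the tool drive_tool, never from a script. Its argument "increments" is a list that holds one entry, the list of rows, each a list of 6 numbers: the shift along the world's x, y, z in cm, then the turn, a rotation vector about the world's x, y, z in rad. In form: [[[x, y, z, rx, ry, rz], ...]]. A call has exactly 10 rows; each row shifts and turns the commanded pose from where the row before left it; what a row does not reach is not made up. A row lasts 1/10 s, in which the tool goes at most 50 mm and 8.59 degrees, less where a joint would pass 70% of its speed; a pose out of reach is approached as far as the arm can. A call is refused whole if a number of a shift passes 5 or a number of a turn 0.15, either way. A call with a gripper value outside its range is refused whole. "hand" is the opening, from 0 (shut) to 1 (fully open), set as the call begins (left out, the last holds). The fingers move at their own pace and stop on an object; the grip force is fixed at half the most. Time passes only in rows, so rows that do not move let the fingers close, or fill a call up. It gives the time, the measured TCP pose, the force, the opening and the grip force at its end, in the units of the state.
- env.sense(): the state, without advancing time (a new reading comes with each control period).
- env.camera(name): name is "scene" or "side" or "wrist"; returns the picture (480x640x3 uint8, red, green, blue); there is no depth.
- env.camera_info(name): a dict with "mtx" (3x3 intrinsics, pixels), "view" (4x4, takes a point from world to camera coordinates). Camera axes: x right, y up, looking along -z (the intrinsics and any distortion apply to the point x, -y, -z); pixel columns grow to the right and rows downward; lengths in m; the calibration is good to about 2 mm. A picture is of the moment at which its call begins: read the wrist's pose just before it. camera_info takes no time and is no camera call; for the wrist camera it gives the pose at the moment of the call.
- env.hand_in(): hands the job in; it is judged then, once.
Trained networks look in the newest picture that a camera, given by its name, has taken for a name from the list of things; names that differ only in an ending like _2 or _b are one class to them, and where a whole thing is asked for, a point or a joint stands for the part that bears it (a point fixed in the world has none). Each returns a list of dicts, best first, with "conf" (0 to 1); they miss things now and then, are a little off and sometimes report something else, mostly with a low value. They report only what shows in the picture. A call takes as long as a camera call. They do not tell look-alikes from the thing itself.
- env.find_in(label, camera): "rect" ([left, top, right, bottom] in pixels, round what is visible of it).
The state is a dict: "clock": time; "qpos": joint angles; "qd": joint speeds; "joint_torque": joint torques, N m; "position": TCP position; "ee_rot": TCP orientation; "wrist_force": force on the tool from outside, world axes, zero at the start; "wrist_torque": the same for the moment, N m; "grip_width": finger opening in m; "grasp_force": force on a finger pad.
Only numpy, scipy, OpenCV 4.12 (cv2) and the standard library are available. Lean on these libraries where they do the work, as an engineer would, in place of code of your own. Each camera call takes 0.05 s, during which the arm holds its last target. There are 200 camera calls.

## Task

Take the tan-faced pattern board out of its wooden stand and file it in the empty leaning pocket, with its tan face turned upward and its white face underneath. Push it fully home, until it sits on the pocket's floor and only a thin lip shows above the mouth. Leave everything else on the bench where it is.

Things in the scene. Friction and masses are not known exactly. Their poses are not given: they have to be found in the camera images.
- board: Rigid pattern board, a flat slab 90 (x) by 6 (y) by 100 (z) mm, about 80 g. Origin at the slab's centre. +y points out of the tan face (two black dots and a pale curve on it), -y out of the white face, +z up along its length as it stands at the start. Either end may go down first.
- stand: Fixed wooden stand, 130 x 90 mm base, 45 mm high, with a loose vertical slot 9 mm wide (its plane is the stand's x-z plane) whose floor is 12 mm above the bench. The board stands upright in it, tan face to the stand's +y, with the upper 67 mm free. Origin: centre of the underside.
- file: Fixed plywood file, base 120 x 136 mm, that carries the EMPTY grey pocket, which leans 30 degrees so that its mouth points up and towards the file's -x (about the robot's right). Origin: on the bench under the file, z up.
- slot (a point): Nominal centre of the empty pocket's mouth, 110 mm above the bench. z points out of the slot along its depth (30 degrees from vertical, to the file's -x), x square to the slot's plane (level part along the file's +x, and upward), y along the mouth. Slot 7.6 mm wide in x, 94 in y, 97 deep. Flat rims 14 mm wide in x with square edges; the upper rim (+x) has a 50 mm gap in its middle, the lower none.
- home (a point): Nominal centre of a board fully home, 47 mm down the slot from slot (it then stands 3 mm proud). The grey pocket is a shiftable insert: at the start it stands up to 5 mm off to either side along slot's x, firmly held there by friction. This shift is NOT in any reading: the mouth must be felt for or seen.
- catch (a point): Sprung brass roller on the pocket's lower wall, 45 mm down the slot. It drags on the board, which does not fall home by itself but needs a push of about 4 to 12 N along the slot. Fingers that hold the board are stopped by the rim, so let go and push its top edge for the last part.
- full_file: A like file whose pocket is already filled by an olive board, fixed; not to be used. Origin: on the bench under it.
- last_a: Cream shoe last, about 215 mm long, 98 mm high; bystander. Origin under it, +x to the toe.
- last_b: The other cream shoe last, same size; bystander.
- spool: Orange thread spool, 44 mm across, 50 mm high, upright; bystander. Origin: centre of the underside.
- polish: Flat black tin with a steel lid, 68 mm across, 26 mm high; bystander. Origin: centre of the underside.
- hammer: Hammer lying on the bench; bystander.
- glue: Amber jar with a red cap, 60 mm across, 85 mm high; bystander. Origin: centre of the underside.
- awl: Screwdriver-like awl lying on the bench; bystander.
There are look-alikes about, which are no part of the job. What is shaped like the board but purple is not meant. Leave any orange look-alike of the file alone.

How it is judged (in metres and radians):
At the end, for the whole second after the job is handed in: The board stands at rest in the empty pocket, fully home (its centre within 3 mm of the depth it has on the pocket's floor), in line with the slot (within 0.08 rad; 5 mm across its width, 9 mm through its thickness including the pocket's own shift), tan face upward (z of board in the frame of slot between -0.051 and -0.044 m and x of board in the frame of slot between -0.009 and 0.009 m and y of board in the frame of slot between -0.005 and 0.005 m and angle between board's own y axis and vertical below 1.3 rad and angle between the z axis of board and the z axis of slot, either way round below 0.08 rad and linear speed of board below 0.01 m/s); the robot touches nothing.
It fails at once if A bystander is moved by more than 20 mm (distance of any of last_a, last_b, spool, polish, hammer, glue, awl from where it was at the start of the episode above 0.02 m).
It also fails if it takes over 64 s, if anything falls off the work surface, if the arm or the gripper's body presses on something with over 40 N, if the wrist force passes 120 N, or if a joint passes its speed limit or range.

## Working session

There is one attempt and no reset: what is moved stays moved. The work goes in short steps, Python scripts to look and compute and a tool call to move; the robot and the scene stay as the last step left them, time stands still between calls to the robot, and variables do not carry over. Pictures are saved under pics/ and viewed, at most 10 in all, crops included, and the job is handed in when it is done.

Besides the shell and the picture viewer there is one more tool, called after "Call:" as name([rows], argument=value, ...), one row to a line, values as JSON. drive_tool: Moves the arm, as the interface text tells. Its arguments: {"type":"object","properties":{"increments":{"type":"array","items":{"type":"array","items":{"type":"array","items":{"type":"number"}}}},"hand":{"type":"number"}},"required":["increments"]}

```bash
mkdir -p pics; python3 - <<'E'
from station import env
import cv2,numpy as np
np.set_printoptions(precision=4,suppress=True)
s=env.sense();print(s['clock'],s['position'],s['ee_rot'],env.finger_overhang)
for c in ['scene','side','wrist']:
    im=env.camera(c);cv2.imwrite(f'pics/{c}0.png',im[:,:,::-1]);i=env.camera_info(c);print(c,i)
    for l in ['board','stand','file','slot','spool']:
        print(l,[(d['rect'],round(d['conf'],2)) for d in env.find_in(l,c)][:4])
E
```

```text
0.0 [0.2024 0.5912 0.404 ] [[-0.9461  0.3238 -0.0003]
 [ 0.3238  0.9461 -0.0011]
 [-0.0001 -0.0012 -1.    ]] 0.1992
scene {'mtx': array([[553.4367,   0.    , 325.2753],
       [  0.    , 553.4367, 243.1558],
       [  0.    ,   0.    ,   1.    ]]), 'view': array([[-0.6673,  0.7446, -0.0138,  0.339 ],
       [-0.6153, -0.5408,  0.5736,  0.2288],
       [ 0.4197,  0.3912,  0.819 , -1.5911],
       [ 0.    ,  0.    ,  0.    ,  1.    ]])}
board [([236.3, 208.8, 265.0, 246.8], 0.87), ([253.6, 177.9, 284.9, 211.9], 0.65)]
stand [([226.5, 221.5, 281.2, 272.0], 0.88), ([268.6, 254.1, 335.9, 329.8], 0.29)]
file [([266.7, 254.1, 335.9, 326.8], 0.7), ([175.9, 148.6, 246.1, 217.8], 0.4)]
slot [([300.2, 123.3, 349.9, 185.3], 0.96), ([267.9, 253.3, 335.4, 330.0], 0.69)]
spool [([373.4, 259.8, 390.7, 286.2], 0.89), ([246.3, 344.3, 312.0, 409.8], 0.72), ([268.2, 254.1, 336.3, 328.9], 0.66)]
side {'mtx': array([[453.1423,   0.    , 319.7856],
       [  0.    , 453.1423, 232.3206],
       [  0.    ,   0.    ,   1.    ]]), 'view': array([[ 0.7954, -0.6061, -0.0065, -0.3706],
       [ 0.4089,  0.5287,  
[... 225 characters left out ...]
62), ([373.9, 271.4, 438.1, 325.4], 0.58)]
stand [([370.9, 271.9, 438.6, 324.6], 0.64), ([327.6, 198.4, 387.6, 268.1], 0.29)]
file [([255.7, 344.9, 342.2, 440.1], 0.85), ([325.4, 202.7, 389.4, 270.1], 0.56)]
slot [([325.2, 201.8, 388.0, 270.1], 0.98), ([257.3, 337.0, 342.1, 443.3], 0.76)]
spool [([271.6, 228.8, 291.6, 256.3], 0.68)]
wrist {'mtx': array([[392.7374,   0.    , 316.5683],
       [  0.    , 392.7374, 237.9709],
       [  0.    ,   0.    ,   1.    ]]), 'view': array([[ 0.3232,  0.9463,  0.0008, -0.6261],
       [-0.9087,  0.3105, -0.2791,  0.0284],
       [-0.2643,  0.0895,  0.9603, -0.391 ],
       [ 0.    ,  0.    ,  0.    ,  1.    ]])}
board []
stand []
file []
slot []
spool []
```

View pics/scene0.png

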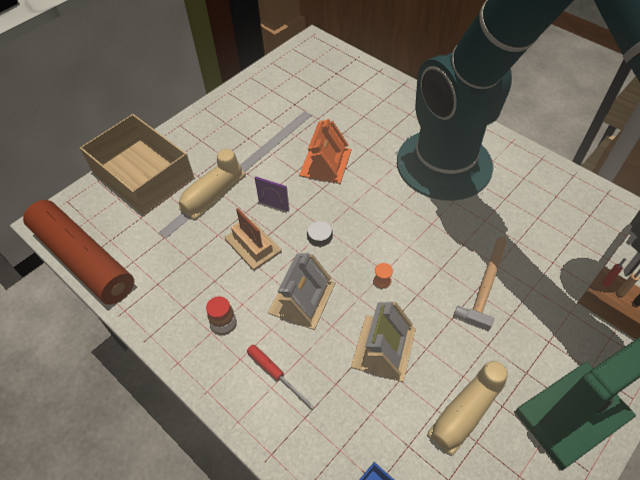

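View pics/side0.png

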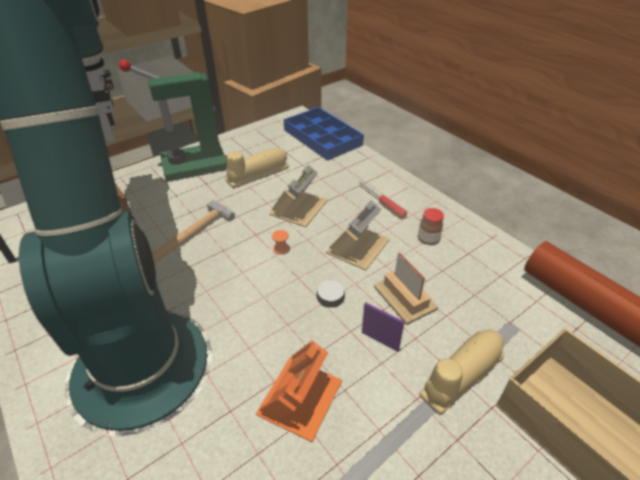

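The scene view shows the stand with the board at about (252,240), the empty grey file at (302,290) and the full file at (385,340). In the side view the stand is at (405,295) and the empty file at (358,235).

```bash
cat > h.py <<'E'
import numpy as np,cv2
from scipy.spatial.transform import Rotation as R
np.set_printoptions(precision=4,suppress=True)
def ray(i,u,v):
    V=i['view'];d=np.linalg.inv(i['mtx'])@[u,v,1];d=np.array([d[0],-d[1],-d[2]])
    return -V[:3,:3].T@V[:3,3],V[:3,:3].T@d
def onz(i,u,v,z):
    c,d=ray(i,u,v);return c+d*(z-c[2])/d[2]
def proj(i,P):
    P=np.atleast_2d(P);p=P@i['view'][:3,:3].T+i['view'][:3,3];p=p*[1,-1,-1];q=p@i['mtx'].T;return q[:,:2]/q[:,2:]
E
python3 - <<'E'
from h import *
from station import env
a=env.camera_info('scene');b=env.camera_info('side')
print('stand',onz(a,252,248,.02),onz(b,405,298,.02))
print('file',onz(a,302,292,.05),onz(b,357,236,.05))
print('purple',onz(a,271,195,.05),onz(b,383,327,.05)); print('polish',onz(a,320,232,.02),'glue',onz(a,220,320,.04),'spool',onz(a,383,275,.025),'lastb',onz(a,212,185,.05))
w=env.camera_info('wrist');print(ray(w,320,240))
for n,i in(('scene',a),('side',b)):
    im=cv2.imread(f'pics/{n}0.png')
    c=im[195:335,200:360] if n=='scene' else im[190:330,310:450]
    cv2.imwrite(f'pics/{n}0c.png',cv2.resize(c,None,fx=4,fy=4,interpolation=cv2.INTER_CUBIC))
E
```

```text
stand [ 0.5763 -0.1885  0.02  ] [ 0.5482 -0.2159  0.02  ]
file [0.5975 0.0079 0.05  ] [ 0.5767 -0.0119  0.05  ]
purple [ 0.4364 -0.2565  0.05  ] [ 0.4351 -0.2589  0.05  ]
polish [ 0.4249 -0.0925  0.02  ] glue [ 0.7718 -0.0869  0.04  ] spool [0.4223 0.1127 0.025 ] lastb [ 0.5165 -0.4011  0.05  ]
(array([0.1248, 0.6187, 0.3839]), array([ 0.2719, -0.0828, -0.9588]))
```

View pics/scene0c.png

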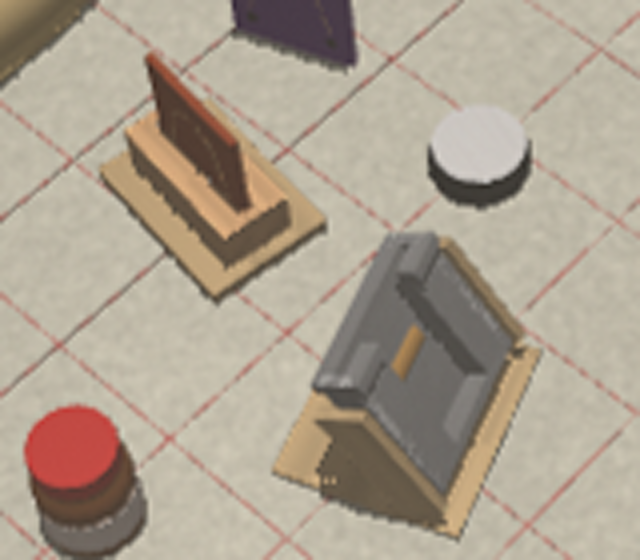

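```bash
python3 - <<'E'
from h import *
from station import env
a=env.camera_info('scene')
f=lambda u,v,z:onz(a,200+u/4,195+v/4,z)
print('base corners');[print(f(u,v,.012)) for u,v in((100,175),(215,300),(325,225))]
print('board top',f(150,55,.112),f(243,143,.112))
print('file base');[print(f(u,v,.0)) for u,v in((275,472),(458,538),(541,350))]
print('rim ends upper',f(435,238,.12),f(365,402,.12), 'left', f(390,237,.11),f(315,388,.11))
print(env.sense()['qpos'])
E
```

```text
base corners
[ 0.5992 -0.267   0.012 ]
[ 0.6164 -0.1418  0.012 ]
[ 0.5308 -0.1299  0.012 ]
board top [ 0.5549 -0.2461  0.112 ] [ 0.5641 -0.1548  0.112 ]
file base
[ 0.6727 -0.0337 -0.    ]
[0.6323 0.0775 0.    ]
[0.504  0.0295 0.    ]
rim ends upper [ 0.5421 -0.0182  0.12  ] [0.6466 0.0265 0.12  ] left [ 0.5542 -0.0431  0.11  ] [ 0.6549 -0.0049  0.11  ]
[-73.4829  23.9137  -0.5884  92.4532   0.2712  63.6383  -3.037 ]
```

Call:
drive_tool([
  [[1.8,-3.55,0.1,0,0,-0.068],[1.8,-3.55,0.1,0,0,-0.068],[1.8,-3.55,0.1,0,0,-0.068],[1.8,-3.55,0.1,0,0,-0.068],[1.8,-3.55,0.1,0,0,-0.068],[1.8,-3.55,0.1,0,0,-0.068],[1.8,-3.55,0.1,0,0,-0.068],[1.8,-3.55,0.1,0,0,-0.068],[1.8,-3.55,0.1,0,0,-0.068],[1.8,-3.55,0.1,0,0,-0.068]],
], hand=1)

```text
clock: 1.9
position: [0.3828, 0.2347, 0.4149]
ee_rot: [[-0.53, 0.848, 0.0], [0.848, 0.53, 0.001], [0.0, 0.001, -1.0]]
wrist_force: [0.6, 0.3, 0.4]
grip_width: 0.0936
grasp_force: 0.0
```

Call:
drive_tool([
  [[1.8,-3.55,0.1,0,0,-0.068],[1.8,-3.55,0.1,0,0,-0.068],[1.8,-3.55,0.1,0,0,-0.068],[1.8,-3.55,0.1,0,0,-0.068],[1.8,-3.55,0.1,0,0,-0.068],[1.8,-3.55,0.1,0,0,-0.068],[1.8,-3.55,0.1,0,0,-0.068],[1.8,-3.55,0.1,0,0,-0.068],[1.8,-3.55,0.1,0,0,-0.068],[0,0,0,0,0,0]],
])

```text
clock: 2.9
position: [0.5452, -0.0876, 0.4238]
ee_rot: [[0.059, 0.998, 0.001], [0.998, -0.059, -0.002], [-0.002, 0.001, -1.0]]
wrist_force: [-0.8, -0.1, 0.4]
grip_width: 0.094
grasp_force: 0.0
```

```bash
python3 - <<'E'
from h import *
from station import env
s=env.sense();print(s['clock'],s['position'],s['ee_rot'],s['qpos'])
i=env.camera_info('wrist');im=env.camera('wrist');np.savez('w1.npz',mtx=i['mtx'],view=i['view']);cv2.imwrite('pics/w1.png',im[:,:,::-1])
for l in ['board','stand','file','slot']: print(l,[(d['rect'],round(d['conf'],2)) for d in env.find_in(l,'wrist')][:3])
E
```

```text
2.9 [ 0.5452 -0.0876  0.4238] [[ 0.0588  0.9983  0.0007]
 [ 0.9983 -0.0588 -0.0023]
 [-0.0023  0.0008 -1.    ]] [-23.7995  17.8284  36.4563 102.7302 -11.6251  63.1843  13.239 ]
board [([335.2, 284.0, 354.0, 392.1], 0.97), ([187.5, 326.2, 248.1, 448.5], 0.94), ([294.8, 250.4, 385.2, 375.8], 0.54)]
stand [([297.7, 250.0, 385.9, 375.3], 0.56)]
file [([271.6, 24.6, 460.3, 199.9], 0.78), ([0.9, 295.0, 125.0, 383.2], 0.69)]
slot [([2.3, 294.7, 126.8, 387.3], 0.96), ([267.4, 25.6, 459.7, 201.8], 0.7)]
```

View pics/w1.png

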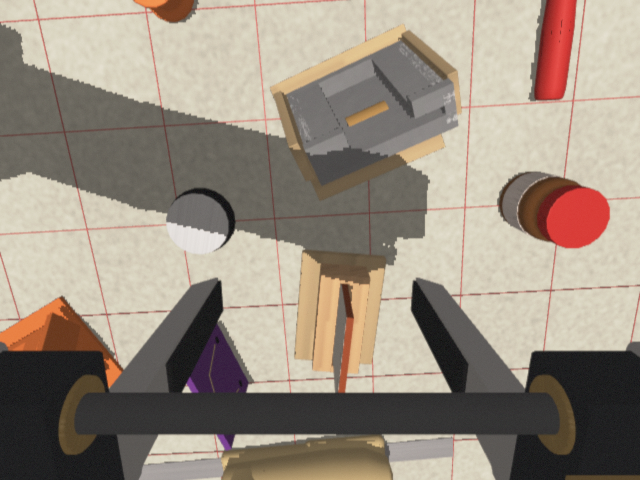

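The wrist view shows the stand at (342,312), with the board's top edge running from (346,286) down past the bar at (345,390) and the white face to its left. The empty file is at (365,112).

```bash
python3 - <<'E'
from h import *
im=cv2.imread('pics/w1.png')
a=cv2.resize(im[15:205,265:465],None,fx=3,fy=3,interpolation=cv2.INTER_NEAREST)  #600x570
b=cv2.resize(im[250:392,320:365],None,fx=4,fy=4,interpolation=cv2.INTER_NEAREST) #180x568
c=np.zeros((570,785,3),np.uint8);c[:570,:600]=a;c[:568,605:785]=b
cv2.imwrite('pics/w1c.png',c)
E
```

```text
(no output)
```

View pics/w1c.png

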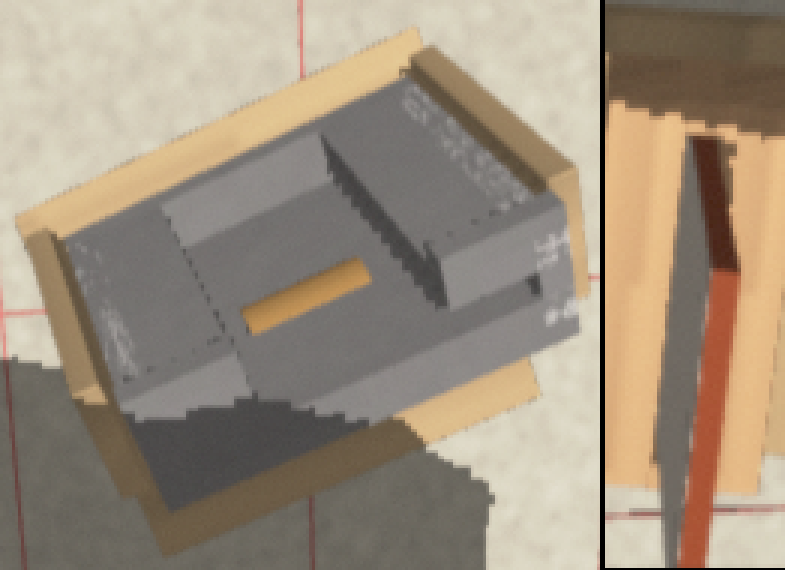

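```bash
cat > fit.py <<'E'
from h import *
from scipy.optimize import least_squares
i=np.load('w1.npz')
px=lambda u,v:(265+u/3,15+v/3)
def frame(yaw):
    f=np.array([np.cos(yaw),np.sin(yaw),0]);up=np.array([0,0,1.]);c,s=np.cos(np.pi/6),.5
    X=c*f+s*up;Z=-s*f+c*up;return np.c_[X,np.cross(Z,X),Z]
if __name__=='__main__':
    A=onz(i,349.7,317.2,.112);B=onz(i,341.8,391,.112);d=A-B;d/=np.linalg.norm(d)
    print('board top +end',A,'dir',d,'centre',A-d*.045,'w',np.linalg.norm(onz(i,346,317,.112)-onz(i,353.5,317.5,.112)))
    C=[(270,86.7),(404.3,24.3),(445,146.7),(321,199.3)]
    for t in(0,.008,.012):
        c=[onz(i,u,v,t) for u,v in C];print(t,[np.linalg.norm(c[k]-c[k-1]) for k in range(4)],np.degrees(np.arctan2(*(c[0]-c[3])[1::-1])),np.mean(c,0))
    obs=np.array([px(*q) for q in[(440,246),(447,308),(232,343),(540,273),(540,298),(580,333),(172,512),(560,195),(120,380)]])
    def res(p,full=False):
        R_=frame(p[2]);e=p[4]
        L=np.array([(17.8,-25),(3.8,-25),(17.8,25),(3.8,-47),(-3.8,-47),(-17.8,-e),(-17.8,e),(17.8,-e),(17.8,e)])/1e3
        L=np.c_[L[:,0]+p[3],L[:,1],0*L[:,0]];P=[p[0],p[1],.11]+L@R_.T
        r=proj(i,P)-obs
        return r if full else np.r_[r.ravel(),p[3]/.004]
    s=least_squares(res,[.6,0,1.9,0,55],x_scale=[.01,.01,.1,.01,10],loss='soft_l1');p=s.x
    print(p,np.degrees(p[2]));print(res(p,True));print('mouth centre',np.array([p[0],p[1],.11])+frame(p[2])[:,0]*p[3])
E
python3 fit.py
```

```text
board top +end [ 0.5681 -0.1593  0.112 ] dir [0.1305 0.9914 0.    ] centre [ 0.5622 -0.2039  0.112 ] w 0.006179799128881996
0 [np.float64(0.12014148296307359), np.float64(0.1366752169292702), np.float64(0.11995979667967271), np.float64(0.13490773633251088)] 110.91515986224758 [ 0.5924 -0.0021  0.    ]
0.008 [np.float64(0.11775579843681896), np.float64(0.1339612172173566), np.float64(0.11757771995102688), np.float64(0.13222883399917265)] 110.91515986224756 [ 0.5916 -0.0022  0.008 ]
0.012 [np.float64(0.1165629561736917), np.float64(0.1326042173613999), np.float64(0.1163866815867039), np.float64(0.1308893828325034)] 110.9151598622476 [ 0.5912 -0.0022  0.012 ]
[ 0.5973 -0.0181  1.9105  0.0018 53.9276] 109.46424021542668
[[-0.2645  2.7908]
 [ 0.6844 -0.5565]
 [ 0.8248 -0.0259]
 [-0.4788 -1.6311]
 [ 0.6516 -0.749 ]
 [-1.697  -0.1091]
 [-0.8714 -3.0951]
 [ 0.5047  2.1575]
 [-0.0929  4.185 ]]
mouth centre [ 0.5968 -0.0166  0.1109]
```

Call:
drive_tool([
  [[0.28,-1.94,0,0,0,-0.012],[0.28,-1.94,0,0,0,-0.012],[0.28,-1.94,0,0,0,-0.012],[0.28,-1.94,0,0,0,-0.012],[0.28,-1.94,0,0,0,-0.012],[0.28,-1.94,-1,0,0,-0.012],[0,0,-2,0,0,0],[0,0,-2,0,0,0],[0,0,-2,0,0,0],[0,0,0,0,0,0]],
])

```text
clock: 4.15
position: [0.5608, -0.1982, 0.3517]
ee_rot: [[0.121, 0.993, -0.003], [0.993, -0.121, 0.001], [0.001, -0.003, -1.0]]
wrist_force: [0.8, 0.1, -0.0]
grip_width: 0.0938
grasp_force: 0.0
```

```bash
python3 - <<'E'
from h import *
from station import env
s=env.sense();print(s['clock'],s['position'],s['ee_rot'])
p,Q=s['position'],s['ee_rot']
i=env.camera_info('wrist');im=env.camera('wrist');cv2.imwrite('pics/w2.png',im[:,:,::-1])
C=np.array([.5622,-.2039,.112]);d=np.array([.1305,.9914,0])
print(proj(i,[C+d*.045,C-d*.045]))
cv2.imwrite('pics/w2c.png',cv2.resize(im[200:480,180:480,::-1],None,fx=2,fy=2,interpolation=cv2.INTER_NEAREST))
E
```

```text
4.15 [ 0.5608 -0.1982  0.3517] [[ 0.121   0.9926 -0.0033]
 [ 0.9926 -0.121   0.0013]
 [ 0.0008 -0.0034 -1.    ]]
[[323.1966 203.6446]
 [321.0559 344.3189]]
```

View pics/w2c.png

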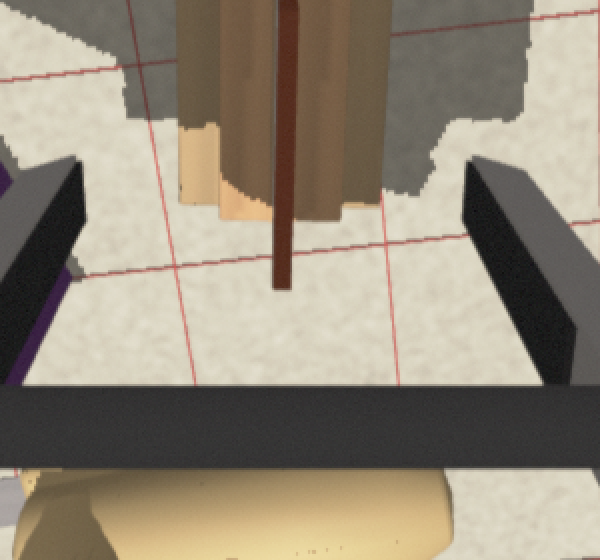

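The board's far top end shows at (321,344), which matches the prediction. I'm descending to grasp.

Call:
drive_tool([
  [[0.2,-0.6,-1,0,0,-0.009],[0,0,-1.5,0,0,0],[0,0,-1.5,0,0,0],[0,0,-1.5,0,0,0],[0,0,-1.4,0,0,0],[0,0,0,0,0,0],[0,0,0,0,0,0],[0,0,0,0,0,0],[0,0,0,0,0,0],[0,0,0,0,0,0]],
])

```text
clock: 5.2
position: [0.5633, -0.2056, 0.2851]
ee_rot: [[0.131, 0.991, 0.001], [0.991, -0.131, -0.0], [-0.0, 0.001, -1.0]]
wrist_force: [0.2, 0.7, -0.5]
grip_width: 0.0938
grasp_force: 0.0
```

Call:
drive_tool([
  [[0,0,0,0,0,0],[0,0,0,0,0,0],[0,0,0,0,0,0],[0,0,0,0,0,0],[0,0,0,0,0,0],[0,0,0,0,0,0],[0,0,0,0,0,0],[0,0,0,0,0,0],[0,0,0,0,0,0],[0,0,0,0,0,0]],
], hand=0)

```text
clock: 6.2
position: [0.5632, -0.2056, 0.2846]
ee_rot: [[0.132, 0.991, -0.0], [0.991, -0.132, -0.0], [-0.0, -0.0, -1.0]]
wrist_force: [0.2, 0.2, 0.2]
grip_width: 0.0177
grasp_force: 0.0
```

Call:
drive_tool([
  [[0,0,0,0,0,0],[0,0,0,0,0,0],[0,0,0,0,0,0],[0,0,0,0,0,0],[0,0,0.5,0,0,0],[0,0,1,0,0,0],[0,0,1.5,0,0,0],[0,0,2,0,0,0],[0,0,2,0,0,0],[0,0,2,0,0,0]],
])

```text
clock: 7.2
position: [0.5631, -0.2057, 0.3768]
ee_rot: [[0.132, 0.991, 0.001], [0.991, -0.132, -0.0], [-0.0, 0.001, -1.0]]
wrist_force: [-0.3, -0.5, -0.6]
grip_width: 0.0062
grasp_force: 30.0
```

```bash
cat > tgt.py <<'E'
from fit import *
def target(m,yaw,gap,ox=.0015,L=.2226):
    F=frame(yaw);Rt=np.c_[F[:,1],F[:,0],-F[:,2]]
    return m+F[:,2]*(.05+gap)-Rt@[ox,0,L],Rt
if __name__=='__main__':
    from station import env
    s=env.sense();p,Rt=target(np.array([.5968,-.0166,.1109]),np.radians(110.3),.03)
    rv=R.from_matrix(Rt@s['ee_rot'].T).as_rotvec();print(p,Rt);print((p-s['position'])*100,rv,np.linalg.norm(rv));print(s['qpos'])
E
python3 tgt.py
```

```text
[ 0.6507 -0.158   0.373 ] [[-0.9379 -0.3005 -0.1735]
 [-0.3469  0.8122  0.4689]
 [-0.      0.5    -0.866 ]]
[ 8.7625  4.7729 -0.3828] [ 0.4885 -0.3904  2.0026] 2.097999137054867
[-10.8491  26.6434  37.1886  98.8817 -18.1465  60.5483  24.8598]
```

Call:
drive_tool([
  [[0.44,0.24,0.6,0.0244,-0.0195,0.1001],[0.44,0.24,0.6,0.0244,-0.0195,0.1001],[0.44,0.24,0.6,0.0244,-0.0195,0.1001],[0.44,0.24,0.6,0.0244,-0.0195,0.1001],[0.44,0.24,0.6,0.0244,-0.0195,0.1001],[0.44,0.24,0.6,0.0244,-0.0195,0.1001],[0.44,0.24,0.6,0.0244,-0.0195,0.1001],[0.44,0.24,0.6,0.0244,-0.0195,0.1001],[0.44,0.24,0.6,0.0244,-0.0195,0.1001],[0.44,0.24,0.6,0.0244,-0.0195,0.1001]],
])

```text
clock: 8.2
position: [0.6071, -0.1817, 0.4364]
ee_rot: [[-0.775, 0.63, 0.051], [0.615, 0.733, 0.291], [0.146, 0.257, -0.955]]
wrist_force: [0.2, 0.1, -0.1]
grip_width: 0.006
grasp_force: 30.0
```

Call:
drive_tool([
  [[0.44,0.24,0,0.0244,-0.0195,0.1001],[0.44,0.24,0,0.0244,-0.0195,0.1001],[0.44,0.24,0,0.0244,-0.0195,0.1001],[0.44,0.24,0,0.0244,-0.0195,0.1001],[0.44,0.24,0,0.0244,-0.0195,0.1001],[0.44,0.24,0,0.0244,-0.0195,0.1001],[0.44,0.24,0,0.0244,-0.0195,0.1001],[0.44,0.24,0,0.0244,-0.0195,0.1001],[0.44,0.24,0,0.0244,-0.0195,0.1001],[0.44,0.24,0,0.0244,-0.0195,0.1001]],
])

```text
clock: 9.2
position: [0.6511, -0.1577, 0.4361]
ee_rot: [[-0.937, -0.304, -0.173], [-0.35, 0.812, 0.467], [-0.001, 0.498, -0.867]]
wrist_force: [-0.6, 0.4, -0.8]
grip_width: 0.0058
grasp_force: 30.0
```

```bash
python3 - <<'E'
from tgt import *
from station import env
s=env.sense();p,Rt=target(np.array([.5968,-.0166,.1109]),np.radians(110.3),.03)
print(s['clock'],s['position'],s['qpos']);rv=R.from_matrix(Rt@s['ee_rot'].T).as_rotvec();print((p-s['position'])*100,rv)
i=env.camera_info('wrist');im=env.camera('wrist');np.savez('w3.npz',mtx=i['mtx'],view=i['view']);cv2.imwrite('pics/w3.png',im[:,:,::-1])
F=frame(np.radians(110.3));m=np.array([.5968,-.0166,.1109])
print(proj(i,[m+F@[x/1e3,y/1e3,0] for x,y in((-3.8,47),(3.8,47),(3.8,-47),(-3.8,-47))]))
E
```

```text
9.2 [ 0.6511 -0.1577  0.4361] [ 11.9246  32.2861   5.7217  77.9549 -26.2734  89.5349 132.6222]
[-0.0422 -0.0234 -6.3145] [ 0.0017  0.002  -0.0034]
[[274.7571 164.0589]
 [283.7484 164.0965]
 [285.7331 268.4811]
 [277.3998 268.447 ]]
```

View pics/w3.png

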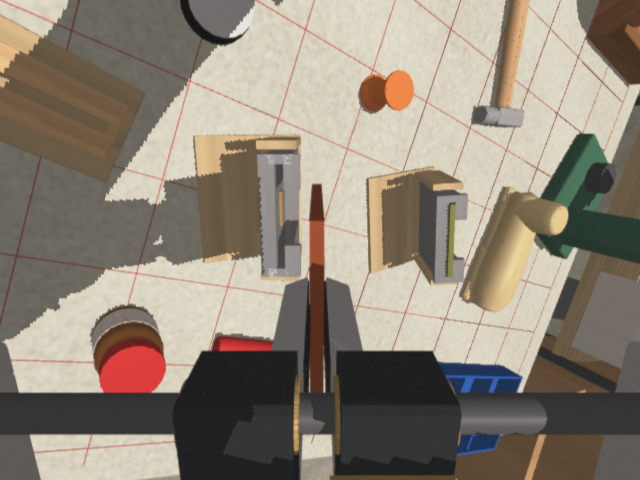

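The view is almost down the slot. The empty mouth is a dark line at u≈281, v≈165–270, and the held board's bottom edge starts at (317,184). I'm zooming in on the mouth.

```bash
python3 - <<'E'
from h import *
im=cv2.imread('pics/w3.png')
c=cv2.resize(im[130:285,245:345],None,fx=5,fy=3.8,interpolation=cv2.INTER_NEAREST)
cv2.imwrite('pics/w3c.png',c);print(c.shape)
g=cv2.cvtColor(im,cv2.COLOR_BGR2GRAY)
for v in(175,190,205,220,235,250,260):print(v,g[v,256:302])
E
```

```text
(589, 500, 3)
175 [ 93 109 144 150 148 149 148 149 149 147 145 147 146 146 146 146 146 144
 123 110  78  70  70  70  71  68  77 126 147 151 150 152 151 150 151 152
 148 145 146 144 145 147 146 142 170 208]
190 [ 92  90  92 136 147 148 152 147 148 147 145 145 146 145 147 145 147 145
 137 114 113 113 110  99  92  93 108 113 129 143 149 148 146 147 149 147
 148 146 146 147 146 148 151 178 196 208]
205 [ 90  92  84  81  89 123 143 150 148 148 145 144 145 143 145 146 144 142
 139 118 111 112 115 136 149 143 126 114 116 143 145 144 146 146 145 146
 146 146 147 148 144 145 141 190 199 207]
220 [ 92  90  87  81  93 136 145 145 146 145 144 142 143 145 144 147 146 144
 145 131 113 112 114 126 148 148 137 116 111 115 115  92  86 113 114 114
 106 107 106 104 104 106 119 189 200 203]
235 [ 97  97  97  97  86  84  92 137 143 142 143 142 142 144 144 145 144 144
 145 141 116 109 111 103  80  68  67  67  67  72  75  76  76  75  75  78
  78  74  79  87 107 108 116 174 201 197]
250 [ 97  96  97  95  95  86 117 142 146 142 144 145 143 144 143 143 144 143
 143 141 125 109  77  69  65  66  71  74  95 140 146 146 148 146 148 147
 148 148 149 148 146 147 147 145 133 152]
260 [211 212 212 209 199 127  91 116 139 143 144 142 144 141 146 142 142 143
 144 142 131 109  77  73  75  73  72  75  86 140 149 146 148 149 149 148
 148 147 146 146 145 144 146 144 142 202]
```

View pics/w3c.png

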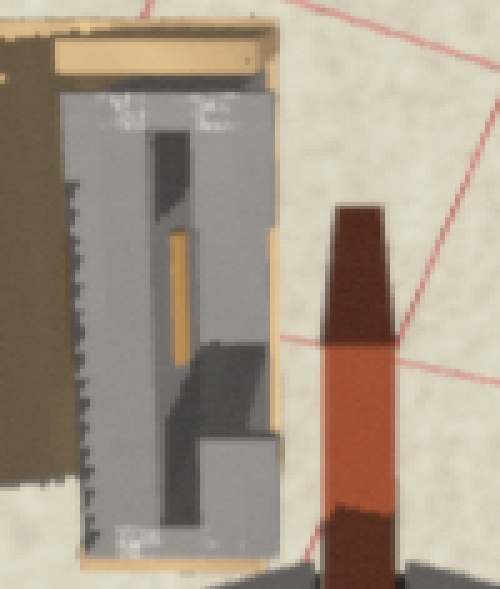

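The mouth's corners measure (274.3,164.5), (282.9,164.5), (277,268.2) and (284.9,268.2), within about 1 px of the prediction. The board's lower near corner is at (317,184).

```bash
python3 - <<'E'
from tgt import *
from station import env
s=env.sense();i=np.load('w3.npz');im=cv2.imread('pics/w3.png')
for ox in(0,.0015,.003):
    print(ox,proj(i,[s['position']+s['ee_rot']@[ox+.045,y,z] for y,z in((-.003,.2726),(.003,.2726),(-.003,.1726),(.003,.1726))]))
print(im[178:190,317,2]); print(im[184:200:5,305:332,2]);print(im[212:226,318,2])
# refit mouth w/ free pos & yaw & s
obs=np.array([(274.3,164.5),(282.9,164.5),(277,268.2),(284.9,268.2)])
def res(p):
    F=frame(p[2]);m=p[:2].tolist()+[.11+.5*p[3]]
    return (proj(i,[m+F@[x/1e3,y/1e3,0] for x,y in((-3.8,47),(3.8,47),(-3.8,-47),(3.8,-47))])-obs).ravel()
r=least_squares(res,[.6,-.015,1.92,0],x_scale=[.01,.01,.1,.01]);p=r.x
print(p[:2],.11+.5*p[3],np.degrees(p[2]),p[3],r.fun)
E
```

```text
0 [[310.9999 183.3835]
 [320.3454 183.3224]
 [307.5562 220.626 ]
 [322.6434 220.5301]]
0.0015 [[310.9752 181.0463]
 [320.3364 180.985 ]
 [307.507  216.95  ]
 [322.635  216.8536]]
0.003 [[310.9504 178.7013]
 [320.3273 178.6397]
 [307.4575 213.254 ]
 [322.6266 213.157 ]]
[212 210 211 213 211 182 123  90  84  80  81  80]
[[215 215 215 215 216 216 202 143 129 128 128 125 123 125 125 131 166 207
  215 218 219 219 221 224 222 220 217]
 [217 217 216 216 218 215 153  98  83  82  83  79  80  82  82  83 110 201
  215 218 220 221 222 221 221 220 219]
 [217 216 213 214 213 199 120  85  85  83  82  82  82  84  81  84  96 162
  209 217 218 219 219 217 217 216 215]
 [215 213 213 210 209 168 103  81  82  82  83  85  84  85  84  84  87 132
  213 216 213 213 215 217 215 205 210]]
[ 81  83  83  82  81  81  83  84 108 142 159 161 161 160]
[ 0.5972 -0.016 ] 0.10853107990618321 110.30231372495221 -0.0029378401876335816 [-0.1638 -0.0044  0.1641  0.0326 -0.1895 -0.032   0.1892  0.0016]
```

```bash
cat > go.py <<'E'
from tgt import *
from station import env
import sys
def go(gap,dx=0,dy=0,m=(.5972,-.016,.1085),yaw=110.3,ox=0):
    F=frame(np.radians(yaw));s=env.sense()
    p,Rt=target(np.array(m)+F@[dx,dy,0],np.radians(yaw),gap,ox)
    print(s['clock'],'F_slot',F.T@s['wrist_force'],'w',s['grip_width']);print((p-s['position'])*100,R.from_matrix(Rt@s['ee_rot'].T).as_rotvec(),'inslot mm',F.T@(p-s['position'])*1e3)
if __name__=='__main__': go(*map(float,sys.argv[1:]))
E
python3 go.py .012
```

```text
9.25 F_slot [ 0.1721 -0.6944 -1.2009] w 0.005674685521241618
[-0.5079  0.7733 -8.0757] [-0.0003  0.003  -0.0106] inslot mm [-32.5716   2.0808 -74.4447]
```

Call:
drive_tool([
  [[-0.06,0.1,-1,0,0.003,-0.0106],[-0.06,0.1,-1,0,0,0],[-0.06,0.1,-1,0,0,0],[-0.06,0.1,-1,0,0,0],[-0.06,0.1,-1,0,0,0],[-0.07,0.1,-1,0,0,0],[-0.07,0.1,-1,0,0,0],[-0.07,0.07,-1.07,0,0,0],[0,0,0,0,0,0],[0,0,0,0,0,0]],
])

```text
clock: 10.25
position: [0.6461, -0.1499, 0.3539]
ee_rot: [[-0.942, -0.29, -0.171], [-0.336, 0.816, 0.47], [0.003, 0.5, -0.866]]
wrist_force: [-0.1, -1.0, -0.3]
grip_width: 0.0061
grasp_force: 30.0
```

```bash
python3 - <<'E'
from go import *
go(.012);s=env.sense()
i=env.camera_info('wrist');im=env.camera('wrist');np.savez('w4.npz',mtx=i['mtx'],view=i['view']);cv2.imwrite('pics/w4.png',im[:,:,::-1])
m=np.array((.5972,-.016,.1085));F=frame(np.radians(110.3))
q=proj(i,[m+F@[x/1e3,y/1e3,0] for x,y in((-3.8,47),(3.8,47),(-3.8,-47),(3.8,-47))]);print(q)
print(proj(i,[s['position']+s['ee_rot']@[.045,y,.2726] for y in(-.003,.003)]))
u,v=q[0].astype(int)
c=cv2.resize(im[max(v-60,0):v+90,u-60:u+70,::-1],None,fx=4,fy=4,interpolation=cv2.INTER_NEAREST);cv2.imwrite('pics/w4c.png',c);print(u-60,max(v-60,0))
E
```

```text
10.25 F_slot [-0.8975  0.4587  0.1374] w 0.0060669120501476
[0.0424 0.0474 0.1106] [ 0.0014 -0.0028  0.0111] inslot mm [ 0.8104 -0.5619  0.8088]
[[310.2219 177.4844]
 [321.6253 177.3593]
 [312.1878 305.8983]
 [322.5416 305.7914]]
[[310.6639 183.2235]
 [320.0243 183.2256]]
250 117
```

View pics/w4c.png

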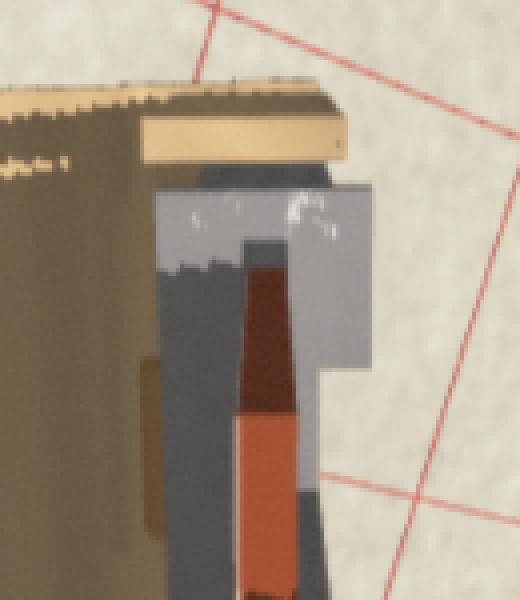

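The zoom shows the board's lower end, crop (248–287, 268), sitting inside the mouth hole, crop (243–289, 240). It needs only a small yaw correction before I go in gently.

Call:
drive_tool([
  [[0.04,0.03,0.01,0.0014,-0.0028,0.0111],[0,0,0,0,0,0],[-0.035,0.094,-0.173,0,0,0],[-0.035,0.094,-0.173,0,0,0],[-0.035,0.094,-0.173,0,0,0],[-0.035,0.094,-0.173,0,0,0],[-0.035,0.094,-0.173,0,0,0],[-0.035,0.094,-0.173,0,0,0],[-0.035,0.094,-0.173,0,0,0],[0,0,0,0,0,0]],
])

```text
clock: 11.3
position: [0.644, -0.1428, 0.3416]
ee_rot: [[-0.938, -0.3, -0.174], [-0.347, 0.812, 0.469], [0.0, 0.5, -0.866]]
wrist_force: [0.3, -0.6, -0.8]
grip_width: 0.0057
grasp_force: 30.0
```

```bash
python3 go.py -.002 -.0006
```

```text
11.3 F_slot [-0.9442 -0.0986 -0.3442] w 0.005746656954572804
[ 0.0349 -0.0559  0.0915] [-0.0002 -0.0002 -0.0001] inslot mm [-0.1018 -0.1337  1.115 ]
```

Call:
drive_tool([
  [[-0.035,0.094,-0.173,0,0,0],[-0.035,0.094,-0.173,0,0,0],[-0.035,0.094,-0.173,0,0,0],[-0.035,0.094,-0.173,0,0,0],[-0.035,0.094,-0.173,0,0,0],[0,0,0,0,0,0],[0,0,0,0,0,0],[0,0,0,0,0,0],[0,0,0,0,0,0],[0,0,0,0,0,0]],
])

```text
clock: 12.3
position: [0.6423, -0.1384, 0.3333]
ee_rot: [[-0.938, -0.301, -0.173], [-0.347, 0.812, 0.469], [-0.0, 0.5, -0.866]]
wrist_force: [-0.4, -0.1, -0.8]
grip_width: 0.0058
grasp_force: 30.0
```

```bash
python3 go.py -.013 -.0006
```

```text
12.3 F_slot [-0.3937  0.4315 -0.6823] w 0.005831746451169497
[ 0.011   0.0128 -0.0315] [-0.      0.0003  0.0001] inslot mm [-0.0869 -0.1477 -0.3136]
```

Call:
drive_tool([
  [[-0.052,0.141,-0.26,0,0,0],[-0.052,0.141,-0.26,0,0,0],[-0.052,0.141,-0.26,0,0,0],[-0.052,0.141,-0.26,0,0,0],[-0.052,0.141,-0.26,0,0,0],[-0.052,0.141,-0.26,0,0,0],[-0.052,0.141,-0.26,0,0,0],[-0.052,0.141,-0.26,0,0,0],[-0.052,0.141,-0.26,0,0,0],[0,0,0,0,0,0]],
])

```text
clock: 13.3
position: [0.6376, -0.1252, 0.3097]
ee_rot: [[-0.938, -0.301, -0.174], [-0.347, 0.812, 0.469], [-0.0, 0.5, -0.866]]
wrist_force: [0.8, 1.9, -0.7]
grip_width: 0.0057
grasp_force: 30.0
```

```bash
python3 go.py -.04 -.0006
```

```text
13.3 F_slot [ 0.9168 -1.3896 -1.3934] w 0.005746003554252986
[ 0.0139 -0.0338 -0.0047] [-0.0005  0.0001 -0.0003] inslot mm [-0.3398 -0.0128  0.1423]
```

Now past the catch, to about 64 mm deep.

Call:
drive_tool([
  [[-0.052,0.141,-0.26,0,0,0],[-0.052,0.141,-0.26,0,0,0],[-0.052,0.141,-0.26,0,0,0],[-0.052,0.141,-0.26,0,0,0],[-0.052,0.141,-0.26,0,0,0],[-0.052,0.141,-0.26,0,0,0],[-0.052,0.141,-0.26,0,0,0],[-0.052,0.141,-0.26,0,0,0],[0,0,0,0,0,0],[0,0,0,0,0,0]],
])

```text
clock: 14.3
position: [0.6334, -0.114, 0.2887]
ee_rot: [[-0.938, -0.3, -0.174], [-0.347, 0.812, 0.469], [0.0, 0.5, -0.866]]
wrist_force: [-0.9, 4.5, -0.8]
grip_width: 0.0058
grasp_force: 30.0
```

```bash
python3 go.py -.064 -.0006
```

```text
14.3 F_slot [ 3.5702 -0.7337 -2.9711] w 0.005812929856449371
[ 0.02   -0.0262  0.0147] [-0.0003 -0.0004 -0.0003] inslot mm [-0.1996 -0.0967  0.2855]
```

Call:
drive_tool([
  [[0,0,0,0,0,0],[0,0,0,0,0,0],[0,0,0,0,0,0],[0,0,0,0,0,0],[0.174,-0.469,0.866,0,0,0],[0.174,-0.469,0.866,0,0,0],[0.174,-0.469,0.866,0,0,0],[0.174,-0.469,0.866,0,0,0],[0.174,-0.469,0.866,0,0,0],[0,0,0,0,0,0]],
], hand=0.35)

```text
clock: 15.3
position: [0.6425, -0.1387, 0.3339]
ee_rot: [[-0.938, -0.301, -0.171], [-0.346, 0.813, 0.468], [-0.002, 0.499, -0.867]]
wrist_force: [-0.7, 0.5, -0.2]
grip_width: 0.0329
grasp_force: 0.0
```

Call:
drive_tool([
  [[0,0,0,0,0,0],[0,0,0,0,0,0],[0,0,0,0,0,0],[0,0,0,0,0,0],[0,0,0,0,0,0],[0,0,0,0,0,0],[0,0,0,0,0,0],[0,0,0,0,0,0],[0,0,0,0,0,0],[0,0,0,0,0,0]],
], hand=0)

```text
clock: 16.3
position: [0.6421, -0.1378, 0.3324]
ee_rot: [[-0.938, -0.301, -0.173], [-0.347, 0.812, 0.469], [-0.0, 0.5, -0.866]]
wrist_force: [-0.7, 0.3, 0.3]
grip_width: 0.0003
grasp_force: 0.0
```

```bash
python3 - <<'E'
from go import *
go(-.014,-.0006)
F=frame(np.radians(110.3));s=env.sense();print('tip in slot',F.T@(s['position']+s['ee_rot']@[0,0,env.finger_overhang]-[.5972,-.016,.1085])*1e3)
im=env.camera('wrist');cv2.imwrite('pics/w5.png',im[:,:,::-1])
E
```

```text
16.3 F_slot [ 0.5823  0.5051 -0.0168] w 0.00029682891320754486
[ 0.0089  0.0024 -0.0217] [-0.      0.0002 -0.    ] inslot mm [-0.1153 -0.092  -0.1837]
tip in slot [-0.4969  0.0654 59.5837]
```

View pics/w5.png

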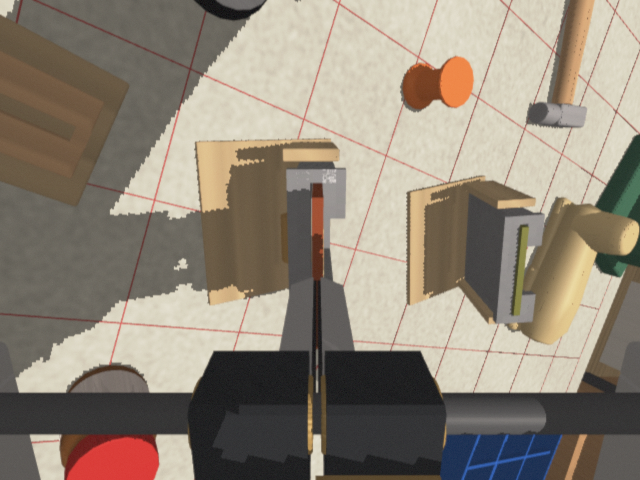

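The board stays in the slot, with its top edge at u 311–323 from v≈183, and the closed fingertips are right above it. I'm pushing down now.

Call:
drive_tool([
  [[-0.07,0.188,-0.346,0,0,0],[-0.07,0.188,-0.346,0,0,0],[-0.07,0.188,-0.346,0,0,0],[-0.07,0.188,-0.346,0,0,0],[-0.07,0.188,-0.346,0,0,0],[-0.07,0.188,-0.346,0,0,0],[-0.07,0.188,-0.346,0,0,0],[-0.07,0.188,-0.346,0,0,0],[-0.07,0.188,-0.346,0,0,0],[-0.07,0.188,-0.346,0,0,0]],
])

```text
clock: 17.35
position: [0.6351, -0.1189, 0.2976]
ee_rot: [[-0.938, -0.301, -0.173], [-0.347, 0.812, 0.469], [-0.0, 0.5, -0.866]]
wrist_force: [0.2, -1.4, 2.3]
grip_width: 0.0004
grasp_force: 1.8
```

Call:
drive_tool([
  [[-0.035,0.094,-0.173,0,0,0],[-0.035,0.094,-0.173,0,0,0],[-0.035,0.094,-0.173,0,0,0],[-0.035,0.094,-0.173,0,0,0],[-0.035,0.094,-0.173,0,0,0],[0,0,0,0,0,0],[0,0,0,0,0,0],[0,0,0,0,0,0],[0,0,0,0,0,0],[0,0,0,0,0,0]],
])

```text
clock: 18.35
position: [0.6334, -0.1142, 0.2891]
ee_rot: [[-0.938, -0.301, -0.173], [-0.347, 0.812, 0.469], [-0.0, 0.5, -0.866]]
wrist_force: [1.2, 0.0, 1.3]
grip_width: 0.0004
grasp_force: 0.0
```

```bash
cat > tip.py <<'E'
from go import *
F=frame(np.radians(110.3));s=env.sense();print(s['clock'],'tip in slot',F.T@(s['position']+s['ee_rot']@[0,0,env.finger_overhang]-[.5972,-.016,.1085])*1e3,'F',F.T@s['wrist_force'])
E
python3 tip.py
```

```text
18.35 tip in slot [-0.3772  0.1309  9.5376] F [ 0.2804 -1.0974  1.2927]
```

Call:
drive_tool([
  [[-0.026,0.07,-0.13,0,0,0],[-0.026,0.07,-0.13,0,0,0],[-0.026,0.07,-0.13,0,0,0],[0,0,0,0,0,0],[0,0,0,0,0,0],[0,0,0,0,0,0],[0,0,0,0,0,0],[0,0,0,0,0,0],[0,0,0,0,0,0],[0,0,0,0,0,0]],
])

```text
clock: 19.35
position: [0.633, -0.1136, 0.287]
ee_rot: [[-0.938, -0.301, -0.17], [-0.346, 0.813, 0.468], [-0.002, 0.498, -0.867]]
wrist_force: [-1.4, -9.7, 21.5]
grip_width: 0.0002
grasp_force: 11.0
```

```bash
python3 - <<'E'
from tip import *
i=env.camera_info('wrist');im=env.camera('wrist');cv2.imwrite('pics/w6.png',im[:,:,::-1])
m=np.array((.5972,-.016,.1085))
for h in(.003,.006,.01):print(h,proj(i,[m+F@[x,.045,h] for x in(-.003,.003)]))
print(im[165:215:2,316])
E
```

```text
19.35 tip in slot [-1.2307 -0.1919  7.3569] F [ 3.3103  4.6569 22.9672]
0.003 [[311.4624 204.2195]
 [324.1796 204.2246]]
0.006 [[311.376  205.5078]
 [324.2939 205.513 ]]
0.01 [[311.2565 207.2902]
 [324.452  207.2955]]
[[222 192 142]
 [223 193 143]
 [203 171 127]
 [ 89  83  78]
 [ 80  77  76]
 [ 77  75  73]
 [ 80  78  77]
 [ 78  77  77]
 [128 125 123]
 [159 154 152]
 [157 151 151]
 [158 154 151]
 [157 153 152]
 [157 152 149]
 [156 152 148]
 [159 154 152]
 [155 149 146]
 [ 85  54  47]
 [ 81  45  32]
 [ 84  45  28]
 [ 89  48  31]
 [153  76  48]
 [167  84  54]
 [164  82  52]
 [167  84  55]]
```

```bash
python3 - <<'E'
from tip import *
w=env.camera_info('wrist');T=np.eye(4);T[:3,:3]=s['ee_rot'];T[:3,3]=s['position']
CT=w['view']@T   # tool->cam
T5=np.eye(4);T5[:3,:3]=target(np.zeros(3),np.radians(110.3),0)[1];T5[:3,3]=[.6421,-.1378,.3324]
i5=dict(mtx=w['mtx'],view=CT@np.linalg.inv(T5))
im5=cv2.imread('pics/w5.png')[:,:,2];im6=cv2.imread('pics/w6.png')[:,:,2]
for n,i,im in(('w5',i5,im5),('w6',w,im6)):
  print(n,'col316-318',im[160:232,315:320].mean(1).astype(int))
  for mz in(.1085,.111):
    m=np.array((.5972,-.016,mz));print(mz,'y54,y47 z0',proj(i,[m+F@[0,.054,0],m+F@[0,.047,0]])[:,1],'top h',[(h,proj(i,[m+F@[0,.045,h/1e3]])[0,1].round(1)) for h in(0,3,6,10,20,30,36)])
E
```

```text
19.4 tip in slot [-1.2669 -0.1845  7.3802] F [ 2.7058  4.0185 21.3483]
w5 col316-318 [202 148  89  78  76  74  77  79  85 125 151 154 154 154 153 153 154 153
 155 153 153 152 134 101  80  78  79  80  80  81  83  82  82  81  82  81
  85 120 152 162 163 163 163 162 163 162 163 163 162 163 162 162 162 162
 163 162 163 162 162 162 161 162 162 161 161 162 160 161 161 161 161 162]
0.1085 y54,y47 z0 [171.9004 183.5357] top h [(0, np.float64(186.8)), (3, np.float64(187.6)), (6, np.float64(188.4)), (10, np.float64(189.5)), (20, np.float64(192.4)), (30, np.float64(195.5)), (36, np.float64(197.5))]
0.111 y54,y47 z0 [172.3296 184.0638] top h [(0, np.float64(187.4)), (3, np.float64(188.2)), (6, np.float64(189.0)), (10, np.float64(190.1)), (20, np.float64(193.0)), (30, np.float64(196.2)), (36, np.float64(198.3))]
w6 col316-318 [222 221 222 221 222 222 223 222 219 202 148  89  78  79  79  77  78  78
  79  79  86 128 154 158 157 157 157 157 157 157 158 157 157 157 157 158
 158 155 125  85  79  80  82  83  85  89 122 154 166 165 166 166 166 166
 166 166 166 165 166 165 165 166 165 165 165 164 165 164 164 165 165 166]
0.1085 y54,y47 z0 [184.2262 198.8508] top h [(0, np.float64(203.0)), (3, np.float64(204.2)), (6, np.float64(205.5)), (10, np.float64(207.3)), (20, np.float64(212.1)), (30, np.float64(217.5)), (36, np.float64(221.0))]
0.111 y54,y47 z0 [184.9249 199.7059] top h [(0, np.float64(203.9)), (3, np.float64(205.1)), (6, np.float64(206.5)), (10, np.float64(208.3)), (20, np.float64(213.2)), (30, np.float64(218.7)), (36, np.float64(222.4))]
```

Call:
drive_tool([
  [[-0.009,0.023,-0.043,0,0,0],[-0.009,0.023,-0.043,0,0,0],[-0.009,0.023,-0.043,0,0,0],[0,0,0,0,0,0],[0,0,0,0,0,0],[0,0,0,0,0,0],[0,0,0,0,0,0],[0,0,0,0,0,0],[0,0,0,0,0,0],[0,0,0,0,0,0]],
])

```text
clock: 20.4
position: [0.6329, -0.114, 0.2867]
ee_rot: [[-0.939, -0.301, -0.169], [-0.345, 0.814, 0.467], [-0.003, 0.497, -0.868]]
wrist_force: [-1.6, -16.3, 31.0]
grip_width: 0.0002
grasp_force: 16.7
```

```bash
python3 tip.py
```

```text
20.4 tip in slot [-1.9835 -0.2905  7.2252] F [ 2.7473  7.1772 34.2557]
```

```bash
python3 - <<'E'
from tip import *
w=env.camera_info('wrist');T=np.eye(4);T[:3,:3]=s['ee_rot'];T[:3,3]=s['position'];CT=w['view']@T
def cam(p,Rm):
    T=np.eye(4);T[:3,:3]=Rm;T[:3,3]=p;return dict(mtx=w['mtx'],view=CT@np.linalg.inv(T))
Rt=target(np.zeros(3),np.radians(110.3),0)[1]
R6=np.array([[-0.938,-0.301,-0.17],[-0.346,.813,.468],[-.002,.498,-.867]])
i1,i3,i4=[np.load(f'w{k}.npz') for k in(1,3,4)];i5=cam([.6421,-.1378,.3324],Rt);i6=cam([.633,-.1136,.287],R6)
# in-plane refs: v only for w5,w6
O=[(i1,-47,445,110.2,1),(i3,47,278.6,164.5,1),(i3,-47,281,268.2,1),(i4,47,316.2,177,1),(i5,47,0,182.8,0),(i6,47,0,198.7,0)]
def res(p,f=None):
    F=frame(p[3]);r=[]
    for i,y,u,v,k in O:
        q=proj(i,p[:3]+F@[0,y/1e3,0])[0];r+=[k*(q[0]-u),q[1]-v]
    return r
r=least_squares(res,[.597,-.016,.11,1.92],x_scale=[.01,.01,.01,.1]);print(r.x,np.degrees(r.x[3]));print(np.reshape(r.fun,(-1,2)))
c=np.linalg.inv(r.jac.T@r.jac);print(np.sqrt(np.diag(c)))
E
```

```text
20.4 tip in slot [-1.9835 -0.2905  7.2252] F [ 2.7473  7.1772 34.2557]
[ 0.597  -0.0177  0.1115  1.9236] 110.21389473209308
[[ 0.3502 -0.4231]
 [-0.1675 -0.5292]
 [-0.3284  0.4906]
 [ 0.071  -0.078 ]
 [ 0.      0.2628]
 [ 0.     -0.4299]]
[0.0003 0.0008 0.0019 0.0126]
```

Call:
drive_tool([
  [[0.087,-0.235,0.433,0,0,0],[0.087,-0.235,0.433,0,0,0],[0.087,-0.235,0.433,0,0,0],[0.087,-0.235,0.433,0,0,0],[0.128,-0.345,-0.212,0,0,0],[0.128,-0.345,-0.212,0,0,0],[0.128,-0.345,-0.212,0,0,0],[0.128,-0.345,-0.212,0,0,0],[0,0,0,0,0,0],[0,0,0,0,0,0]],
])

```text
clock: 21.4
position: [0.641, -0.1347, 0.2926]
ee_rot: [[-0.938, -0.3, -0.174], [-0.347, 0.812, 0.469], [0.0, 0.5, -0.866]]
wrist_force: [-0.8, -0.4, -0.2]
grip_width: 0.0006
grasp_force: 0.0
```

```bash
python3 - <<'E'
from tip import *
i=env.camera_info('wrist');im=env.camera('wrist');np.savez('w7.npz',mtx=i['mtx'],view=i['view']);cv2.imwrite('pics/w7.png',im[:,:,::-1])
m=np.array([.597,-.0177,.1115])
for h in(3,8):
    q=proj(i,[m+F@[x,y,h/1e3] for x,y in((-.003,.045),(.003,.045),(0,0.02))]);print(h,q)
u=int(q[0,0]);v=int(q[0,1])
print('hole/rim',proj(i,[m+F@[x/1e3,y/1e3,0] for x,y in((-3.8,47),(3.8,47),(17.8,25),(17.8,-25))]))
print(u,v);print(im[v-16:v+8:2,u-12:u+30,0])
E
```

```text
21.4 tip in slot [-17.4832   0.143   23.4721] F [-0.2155  0.904  -0.1495]
3 [[344.3763 198.3159]
 [356.3035 198.3164]
 [349.1703 245.7625]]
8 [[345.0849 200.176 ]
 [357.3091 200.1765]
 [349.9693 248.698 ]]
hole/rim [[342.4735 193.355 ]
 [357.4058 193.356 ]
 [382.8543 234.9522]
 [378.6141 320.8382]]
345 200
[[209 185 198 203 209 198 202 189 196 172 160 156 160 157 159 160 159 161
  158 160 161 158 160 161 181 182 208 199 199 186 186 179 186 193 189 202
  205 180 204 193 163 157]
 [182 196 192 194 195 200 197 185 196 166 159 157 158 159 159 161 159 158
  159 159 159 160 159 161 179 186 214 204 189 186 190 206 199 205 192 196
  178 185 200 198 165 158]
 [169 191 181 196 196 199 205 205 198 172 158 158 158 159 159 158 158 158
  160 159 159 160 159 161 166 181 184 176 170 167 176 171 184 182 182 179
  177 187 197 188 163 158]
 [167 177 162 167 169 169 169 178 174 160 156 157 157 160 160 160 159 160
  160 159 160 160 160 159 158 157 160 160 172 178 177 177 185 190 189 204
  188 193 195 186 163 159]
 [174 180 177 176 186 180 187 180 181 159 153 153 156 156 157 154 155 156
  156 158 157 157 
[... 608 characters left out ...]
 [155 154 155 155 153 153 153 148 103 105 106 113 125 124 125 122 123 126
  125 129 125 127 126 130 155 157 157 157 159 158 157 159 158 158 157 156
  157 159 156 157 158 157]
 [153 152 153 152 152 152 146 101  90 103 109 139 174 169 167 170 166 168
  165 167 168 167 169 169 162 161 158 156 159 158 157 159 160 159 159 158
  160 158 158 157 156 153]
 [152 153 152 152 152 146 106  92  93 102 110 138 160 169 168 169 169 169
  168 171 168 169 168 168 161 159 157 159 159 159 161 157 158 157 159 158
  156 159 158 157 155 155]
 [150 151 152 153 153 152 151 149 138 113 111 141 177 171 168 170 168 169
  169 167 169 169 167 168 162 159 157 160 158 158 158 159 160 158 158 157
  158 160 156 158 155 156]]
```

Call:
drive_tool([
  [[-0.07,0.188,-0.346,0,0,0],[-0.07,0.188,-0.346,0,0,0],[-0.07,0.188,-0.346,0,0,0],[-0.07,0.188,-0.346,0,0,0],[0,0,0,0,0,0],[-0.017,0.047,-0.087,0,0,0],[-0.017,0.047,-0.087,0,0,0],[-0.017,0.047,-0.087,0,0,0],[-0.017,0.047,-0.087,0,0,0],[0,0,0,0,0,0]],
])

```text
clock: 22.45
position: [0.6376, -0.1257, 0.2762]
ee_rot: [[-0.938, -0.301, -0.172], [-0.347, 0.812, 0.469], [-0.001, 0.5, -0.866]]
wrist_force: [-0.9, -3.1, 9.5]
grip_width: 0.0006
grasp_force: 4.3
```

```bash
python3 tip.py
```

```text
22.45 tip in slot [-17.4874   0.0404   4.513 ] F [2.5203 1.9301 9.4733]
```

The rim contact at 4.5 mm against the board top at 7.3 mm gives a lip of about 3 mm, so the board is home. I'm retreating.

Call:
drive_tool([
  [[0.174,-0.469,0.866,0,0,0],[0.174,-0.469,0.866,0,0,0],[0.174,-0.469,0.866,0,0,0],[0.174,-0.469,0.866,0,0,0],[0.174,-0.469,0.866,0,0,0],[0.174,-0.469,0.866,0,0,0],[0,0,0,0,0,0],[0,0,0,0,0,0],[0,0,0,0,0,0],[0,0,0,0,0,0]],
])

```text
clock: 23.45
position: [0.6478, -0.1532, 0.327]
ee_rot: [[-0.938, -0.3, -0.174], [-0.347, 0.812, 0.469], [0.0, 0.5, -0.866]]
wrist_force: [-0.1, 0.4, -0.8]
grip_width: 0.0003
grasp_force: 0.0
```

```bash
python3 -c "
from station import env
print(env.sense()['wrist_force']);print(env.hand_in())"
```

```text
[-0.08948494  0.39761474 -0.80646054]
the job is handed in; nothing more can be done
None
```

The board is filed tan face up in the empty pocket, pushed to a hard stop with a lip of about 3 mm by touch, and the job was handed in at about 23 s; the hand-in gave no verdict.

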